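# Put the odds and ends back into their organiser trays

### The job

Tidy the four odds and ends lying in front of the sink into the four bamboo organiser trays, each in the one that it fits: the egg timer in the round tray, the tape measure in the long narrow tray, the roll of masking tape in the big square tray and the matchbox in the small rectangular tray. Each must rest flat on its tray's floor, the same way up as you found it, and be let go. Leave the salt mill and the food tin where they are.

Things in the scene. Friction and masses are not known exactly. Their poses are not given: they have to be found in the camera images.
- egg_timer: Wind-up kitchen timer with a round cream base and red domed dial, 63 mm across and 50 mm high, standing upright, about 85 g. Origin: centre of its underside; z up along its axis. The dial (upper 24 mm, about 58 mm across) does not turn.
- tape_measure: Red tape measure in a closed case, 35 mm wide (x), 78 mm long (y), 63 mm high, standing upright on its narrow base, about 220 g. Origin: centre of its underside; x across the 35 mm width (the width to grip), y along its length, z up. The two sides that face along x are plain and upright.
- tape_masking: Roll of tan masking tape lying flat: a ring of about 92 mm outer and 72 mm inner diameter (wall about 10 mm thick), 25 mm high, about 90 g, with a short loose end that sticks out by 3 mm. Origin: centre of its underside; z up along its axis. The core is open: it can be gripped across the wall, one finger inside the core.
- matchbox: Closed red and brown matchbox lying flat, 37 mm wide (x), 60 mm long (y), 17 mm high, about 12 g; its drawer does not slide. Origin: centre of its underside; x across the 37 mm width, y along its length, z up. The four things stand in a row on the 100 mm strip before the sink, 110 mm or more apart; the strip runs square to the direction 15 degrees left of +x; the sink rim is 4 mm high.
- tray_round: Shallow open round organiser tray of light bamboo with a cork floor, fixed to the worktop. Outer diameter 90 mm, inner diameter 82 mm. Walls 4 mm thick, rim 10 mm above the worktop, inner floor 3 mm above the worktop. Origin: centre of its underside, at worktop height; z up. 
- tray_long: Shallow open long narrow rectangular organiser tray of light bamboo with a cork floor, fixed to the worktop. Outside 116 mm long (x) by 62 mm wide (y), inside 108 by 54 mm. Walls 4 mm thick, rim 10 mm above the worktop, inner floor 3 mm above the worktop. Origin: centre of its underside, at worktop height; z up. x along its length.
- tray_square: Shallow open square organiser tray of light bamboo with a cork floor, fixed to the worktop. Outside 122 by 122 mm, inside 114 by 114 mm. Walls 4 mm thick, rim 10 mm above the worktop, inner floor 3 mm above the worktop. Origin: centre of its underside, at worktop height; z up. x and y along its sides.
- tray_small: Shallow open small rectangular organiser tray of light bamboo with a cork floor, fixed to the worktop. Outside 86 mm long (x) by 62 mm wide (y), inside 78 by 54 mm. Walls 4 mm thick, rim 10 mm above the worktop, inner floor 3 mm above the worktop. Origin: centre of its underside, at worktop height; z up. x along its length.
- mill_1: Bystander, to be left alone: salt mill of clear glass with a grey cap, 44 mm across, 90 mm high, standing beyond the trays. Origin: centre of its underside.
- tin_1: Bystander, to be left alone: red and white food tin, 75 mm across, 58 mm high, standing beyond the trays. Origin: centre of its underside.

How it is judged:
By the outcome, as a careful person would: the job done as asked, in the order asked, and still so for the second after the job is handed in, with the robot touching nothing.
It also fails if it takes over 106 s, if anything falls off the work surface, if the arm or the gripper's body presses on something with over 40 N, if the wrist force passes 120 N, or if a joint passes its speed limit or range.

### The arm

A 6-joint arm with a two-finger parallel gripper is mounted at the origin on a cart in front of the work surface, level with it; the furniture and walls round the work are solid. World frame = base frame: x ahead of the robot, y to its left, z up, the work surface at z = 0. Lengths are in mm, angles in rad, forces in N, time in s.
With the tool pointing down it reaches from about 275 to 750 mm from the base axis. Payload 10.2 kg.
Tool frame: the origin (TCP) lies between the finger pads; the fingertips stand 11 mm ahead of it and the grasp point (between the pads) lies 8 mm behind it; z points along the fingers, y is the line along which they close (so a half turn about z gives the same grasp; the last joint's range is limited). The gripper opens to 85 mm and grips with 20 to 120 N. Pads are 22 mm wide; open, the fingers measure 114 mm over their backs; the gripper's body (76 mm by 85 mm) begins 54 mm behind the grasp point. The pads swing forward as they close: fully open they stand 13 mm farther back than shut.
Start: joints at [0.94, 0.313, 1.498, -0, 1.331, -0.223], TCP at [208.223, 481.948, 204.794] pointing down, gripper open.
Joint ranges: [-2.94, 2.94], [-0.97, 2.17], [0.19, 2.56], [-1.23, 4.37], [0.02, 3.11], [-2.88, 2.88]. Speed limits (rad/s): [2.39, 2.39, 3.01, 3.14, 3.14, 3.14].

### API

Orientations are given as a unit quaternion [w, x, y, z].
In Python, from rig import sense, eyes, finish_job gives the robot as it stands.
- The arm moves only by the shell command python3 -m jog 'ROWS' [FORCE]. ROWS is JSON, a list of rows, each a list of 7 numbers: the shift along the tool's x, y, z in m, then the turn, a rotation vector about the tool's x, y, z in rad, then the finger opening in m, from 0 to 0.0854. In form: [[dx, dy, dz, rx, ry, rz, gripper], ...]. A call has 1 to 5 rows; each row shifts and turns the commanded pose from where the row before left it, along the tool's axes as they then stand; what a row does not reach is not made up. A row lasts 1/10 s, in which the tool goes at most 50 mm and 8.59 degrees, less where a joint would pass 70% of its speed; a pose out of reach is approached as far as the arm can. A call is refused whole if a number of a shift passes 0.05 or a number of a turn 0.15, either way. A call with a gripper value outside its range is refused whole. The fingers move at their own pace and stop on an object; FORCE is the grip in N (left out, the last holds). Time passes only in rows, so rows that do not move let the fingers close. It gives the time, the measured TCP pose, the force, the opening and the grip force at its end, in the units of the state.
- sense(): the state, without advancing time (a new reading comes with each control period).
- eyes.capture(name): name is "scene" or "top" or "wrist"; returns the picture (384x512x3 uint8, red, green, blue); there is no depth.
- eyes.calibration(name): a dict with "fx", "fy", "cx", "cy" (pixels), "cam_to_world" (4x4, takes a point from camera to world coordinates); the wrist camera has in their place "mount" (4x4, takes a point from camera to tool coordinates, whose origin is the TCP and whose axes are the flange's). Camera axes: x right, y down, z forward; pixel columns grow to the right and rows downward; lengths in mm; the calibration is good to about 2 mm. A picture is of the moment at which its call begins: read the wrist's pose just before it. calibration takes no time and is no camera call.
- finish_job(): hands the job in; it is judged then, once.
The state is a dict: "time_s": time; "joints": joint angles; "dq": joint speeds; "tau": joint torques, N m; "eef_pos": TCP position; "ee_rot": TCP orientation; "force": force on the tool from outside, world axes, zero at the start; "wrist_torque": the same for the moment, N m; "grip_width": opening from 0.0 (shut) to 1.0 (fully open); "grip_force": force on a finger pad.
Only numpy, scipy, OpenCV 4.12 (cv2) and the standard library are available. Lean on these libraries where they do the work, as an engineer would, in place of code of your own. Each camera call takes 0.05 s, during which the arm holds its last target. There are 200 camera calls.

## Working session

There is one attempt and no reset: what is moved stays moved. The work goes in short steps, Python scripts to look and compute and a shell command to move; the robot and the scene stay as the last step left them, time stands still between calls to the robot, and variables do not carry over. Pictures are saved under pics/ and viewed, at most 14 in all, crops included, and the job is handed in when it is done.

```bash
mkdir -p pics; python3 - <<'E'
from rig import sense, eyes
import cv2
for n in("top","scene"):
    c=eyes.calibration(n);print(n,c)
    cv2.imwrite(f"pics/{n}1.png",cv2.cvtColor(eyes.capture(n),cv2.COLOR_RGB2BGR))
print(eyes.calibration("wrist"));print(sense())
E
```

```text
top {'fx': 497.34209650628117, 'fy': 497.34209650628117, 'cx': 257.79789336226605, 'cy': 188.578291307961, 'cam_to_world': array([[-2.98325234e-01, -9.34925552e-01,  1.92136061e-01,
         2.89084123e+02],
       [-9.54464272e-01,  2.92200334e-01, -6.01408128e-02,
         8.69494366e+01],
       [ 8.49614347e-05, -2.01328528e-01, -9.79523770e-01,
         1.60017705e+03],
       [ 0.00000000e+00,  0.00000000e+00,  0.00000000e+00,
         1.00000000e+00]])}
scene {'fx': 385.0011756262519, 'fy': 385.0011756262519, 'cx': 259.5643298109375, 'cy': 194.70370237948902, 'cam_to_world': array([[ 5.02229442e-01, -6.61178818e-01,  5.57322310e-01,
        -1.40422438e+02],
       [-8.64693497e-01, -3.77719372e-01,  3.31109093e-01,
        -4.70149649e+02],
       [-8.41088626e-03, -6.48205713e-01, -7.61418814e-01,
         1.03139887e+03],
       [ 0.00000000e+00,  0.00000000e+00,  0.00000000e+00,
         1.00000000e+00]])}
{'fx': 314.17748053243844, 'fy': 314.17748053243844, 'cx': 260.14957044064414, 'cy': 194.177040235693, 'mount': array([[ 3.20244707e-04, -9.61247663e-01, -2.75686103e-01
[... 273 characters left out ...]
000e+00]])}
{'time_s': 0.1, 'joints': array([ 9.39618822e-01,  3.13361551e-01,  1.49830513e+00,  2.77517904e-05,
        1.33098719e+00, -2.23383811e-01]), 'dq': array([-0.00030569, -0.00175524, -0.00178554, -0.00041057, -0.00039392,
        0.00076932]), 'tau': array([ 3.18167899e-03, -4.12896574e+01, -2.60142338e+01, -2.25656099e-04,
        2.98906394e-03,  2.52451935e-05]), 'eef_pos': array([208.06281866, 481.75842103, 204.33001807]), 'ee_rot': array([-2.32147378e-04,  2.02490188e-01,  9.79284148e-01, -4.77317913e-04]), 'force': array([0.25505721, 0.3013447 , 0.04182274]), 'wrist_torque': array([ 0.01919694, -0.00705567, -0.03592014]), 'grip_force': 0.0, 'grip_width': 1.0013642632693678}
```

View pics/top1.png

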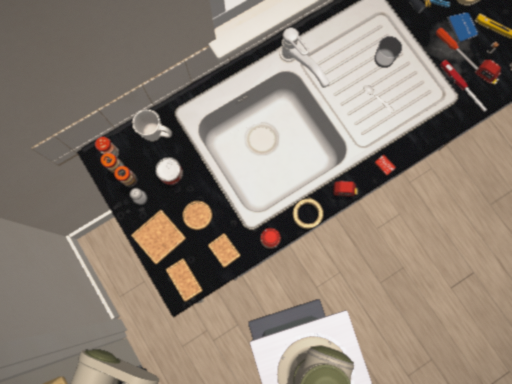

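View pics/scene1.png

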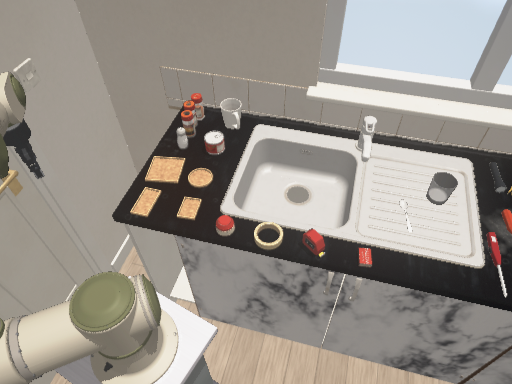

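```bash
cat > h.py <<'E'
from rig import sense, eyes
import numpy as np, cv2
from scipy.spatial.transform import Rotation as Ro
def pose():
    s=sense(); q=s["ee_rot"]; T=np.eye(4)
    T[:3,:3]=Ro.from_quat([*q[1:],q[0]]).as_matrix(); T[:3,3]=s["eef_pos"]; return T
def c2w(n,T=None):
    c=eyes.calibration(n); return c,(c["cam_to_world"] if n!="wrist" else (pose() if T is None else T)@c["mount"])
def p2w(n,uv,z,T=None):
    c,M=c2w(n,T); uv=np.atleast_2d(uv).astype(float)
    d=np.c_[(uv[:,0]-c["cx"])/c["fx"],(uv[:,1]-c["cy"])/c["fy"],np.ones(len(uv))]@M[:3,:3].T
    return M[:3,3]+d*((z-M[2,3])/d[:,2])[:,None]
def snap(n,f):
    T=pose(); im=cv2.cvtColor(eyes.capture(n),cv2.COLOR_RGB2BGR); cv2.imwrite("pics/"+f,im); np.save("pics/"+f+".npy",T); return im,T
def yaw(T=None):   # world angle (deg) of tool y (closing line)
    T=pose() if T is None else T; return np.degrees(np.arctan2(T[1,1],T[0,1]))
def to(x,y,z,a=None):
    """shift in tool axes (mm) and turn about tool x,y,z (rad, deg z) to reach xyz, closing line at angle a deg (mod 180)"""
    T=pose(); t=Ro.from_matrix(T[:3,:3]); ya=yaw(T)
    d=0 if a is None else (a-ya+90)%180-90
    yr=np.radians(ya+d); Y=np.array([np.cos(yr),np.sin(yr),0]); Z=np.array([0,0,-1.]); X=np.cross(Y,Z)
    G=Ro.from_matrix(np.c_[X,Y,Z]); rv=(t.inv()*G).as_rotvec(); dp=np.array([x,y,z])-T[:3,3]
    print("pos",T[:3,3].round(1),"yaw",ya.round(1),"turn",rv.round(3),"shift in present axes",(T[:3,:3].T@dp).round(1),"in final axes",(G.as_matrix().T@dp).round(1),"j",sense()["joints"].round(2),"t",sense()["time_s"])
E
python3 - <<'E'
from h import *
for n,u,v,z in [("square",158,237,3),("round",197,215,3),("small",224,250,3),("long",184,280,3),("timer",270,239,45),("ring",308,213,25),("measure",345,188,60),("match",385,165,17),("mill",138,197,90),("tin",168,171,58)]:
    p=p2w("top",(u,v),z)[0]; print(n,p.round(0),np.hypot(*p[:2]).round())
print(yaw())
E
```

```text
square [546. 342.   3.] 645.0
round [578. 203.   3.] 612.0
small [443. 152.   3.] 469.0
long [390. 299.   3.] 492.0
timer [429.   3.  45.] 429.0
ring [ 474. -139.   25.] 494.0
measure [ 511. -271.   60.] 578.0
match [ 550. -432.   17.] 700.0
mill [670. 355.  90.] 759.0
tin [732. 248.  58.] 773.0
66.63477167197213
```

```bash
python3 - <<'E'
from h import *
to(440,150,270,105)
E
```

```text
pos [208.1 481.8 204.3] yaw 66.6 turn [-0.001 -0.001 -0.67 ] shift in present axes [-344.5 -212.6  -65.5] in final axes [-138.2 -380.5  -65.7] j [ 0.94  0.31  1.5   0.    1.33 -0.22] t 0.1
```

```bash
python3 -m jog '[[0,0,-0.013,0,0,-0.134,0.085],[0,0,-0.013,0,0,-0.134,0.085],[0,0,-0.013,0,0,-0.134,0.085],[0,0,-0.013,0,0,-0.134,0.085],[0,0,-0.013,0,0,-0.134,0.085]]'; python3 -m jog '[[-0.015,-0.042,0,0,0,0,0.085],[-0.015,-0.042,0,0,0,0,0.085],[-0.015,-0.042,0,0,0,0,0.085],[-0.015,-0.042,0,0,0,0,0.085],[-0.015,-0.042,0,0,0,0,0.085]]'; python3 -m jog '[[-0.015,-0.042,0,0,0,0,0.085],[-0.015,-0.042,0,0,0,0,0.085],[-0.015,-0.042,0,0,0,0,0.085],[-0.015,-0.042,0,0,0,0,0.085],[0,0,0,0,0,0,0.085]]'
python3 - <<'E'
from h import *
to(440,150,270,105)
snap("wrist","w1.png")
E
```

```text
time_s: 0.6
eef_pos: [208.1, 481.8, 270.0]
ee_rot: [-0.0, -0.133, 0.991, -0.0]
force: [0.5, 0.5, 1.1]
grip_width: 0.996
grip_force: 0.0
time_s: 1.1
eef_pos: [335.6, 297.0, 269.6]
ee_rot: [-0.0, -0.131, 0.991, -0.0]
force: [1.2, 0.7, 0.8]
grip_width: 0.994
grip_force: 0.0
time_s: 1.6
eef_pos: [438.5, 148.2, 269.1]
ee_rot: [-0.0, -0.128, 0.992, -0.0]
force: [-0.4, 0.4, -0.6]
grip_width: 0.994
grip_force: 0.0
pos [438.5 148.2 269.1] yaw 104.7 turn [-0.001 -0.001 -0.005] shift in present axes [-1.9  1.3 -0.9] in final axes [-1.9  1.3 -0.9] j [ 0.07  0.13  1.56 -0.    1.45 -1.75] t 1.6
```

View pics/w1.png

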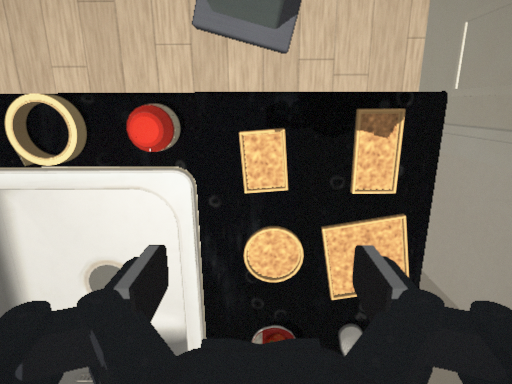

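```bash
cat >> h.py <<'E'
def blobs(im,lo,hi,z,T,amin=300,n="wrist"):
    m=cv2.inRange(cv2.cvtColor(im,cv2.COLOR_BGR2HSV),lo,hi); m=cv2.morphologyEx(m,cv2.MORPH_CLOSE,np.ones((5,5)))
    for c in cv2.findContours(m,cv2.RETR_EXTERNAL,cv2.CHAIN_APPROX_NONE)[0]:
        if cv2.contourArea(c)<amin: continue
        w=p2w(n,c[:,0],z,T)[:,:2].astype(np.float32); r=cv2.minAreaRect(w); b=cv2.boxPoints(r)
        e=b[1]-b[0] if np.linalg.norm(b[1]-b[0])>np.linalg.norm(b[2]-b[1]) else b[2]-b[1]
        print("px",c[:,0].mean(0).round(),"centre",np.round(r[0],1),"size",np.round(sorted(r[1]),1),"long axis deg",np.degrees(np.arctan2(e[1],e[0])).round(1)%180,"circ",np.round(cv2.minEnclosingCircle(w)[0],1),np.round(cv2.minEnclosingCircle(w)[1],1))
E
python3 - <<'E'
from h import *
im=cv2.imread("pics/w1.png");T=np.load("pics/w1.png.npy")
im[330:]=0; im[:93]=0
print("bamboo z10");blobs(im,(8,50,90),(30,255,255),8,T)
print("red z45");blobs(im,(0,160,110),(6,255,255),48,T)
print("ring z25");blobs(im,(8,50,90),(30,255,255),25,T)
E
```

```text
bamboo z10
px [273. 254.] centre [577.  204.7] size [90.9 91.5] long axis deg 14.7 circ [576.9 204.7] 46.8
px [364. 252.] centre [546.4 343.1] size [124.5 126.2] long axis deg 24.6 circ [546.1 342.2] 85.9
px [264. 160.] centre [442.2 154.2] size [63.4 87.6] long axis deg 19.1 circ [442.3 154.4] 52.6
px [377. 151.] centre [390.7 301.4] size [ 65.5 115.7] long axis deg 14.8 circ [390.6 301.9] 65.7
px [ 83. 150.] centre [472.4 -70.2] size [111.6 273.8] long axis deg 97.1 circ [489.3 -68.1] 142.3
red z45
px [149. 128.] centre [431.8   6.5] size [55.  55.8] long axis deg 10.3 circ [431.7   6.6] 28.4
ring z25
px [273. 254.] centre [568.8 201.8] size [87.3 87.8] long axis deg 14.7 circ [568.8 201.8] 45.0
px [364. 252.] centre [539.4 334.7] size [119.5 121.2] long axis deg 24.6 circ [539.1 333.8] 82.5
px [264. 160.] centre [439.3 153.2] size [60.9 84.2] long axis deg 19.1 circ [439.4 153.5] 50.6
px [377. 151.] centre [389.9 294.7] size [ 62.9 111.1] long axis deg 14.8 circ [389.8 295.2] 63.1
px [ 83. 150.] centre [468.3 -62.3] size [107.2 263. ] long axis deg 97.1 circ [484.6 -60.2] 136.7
```

```bash
python3 - <<'E'
from h import *
to(432.5,5,90,105)
E
```

```text
pos [437.3 150.1 269.2] yaw 104.8 turn [ 0.    -0.001 -0.003] shift in present axes [  41.5 -139.1  179.2] in final axes [  42.2 -138.9  179.2] j [ 0.08  0.13  1.56 -0.    1.45 -1.75] t 1.65
```

```bash
python3 -m jog '[[0.008,-0.028,0.035,0,0,0,0.085],[0.008,-0.028,0.036,0,0,0,0.085],[0.008,-0.028,0.036,0,0,0,0.085],[0.008,-0.028,0.036,0,0,0,0.085],[0.008,-0.027,0.036,0,0,0,0.085]]';python3 -m jog '[[0,0,0,0,0,0,0.085],[0,0,0,0,0,0,0.085]]'
python3 - <<'E'
from h import *
to(432.5,5,20,105)
im,T=snap("wrist","w2.png")
blobs(im,(0,160,110),(6,255,255),45,T)
E
```

```text
time_s: 2.15
eef_pos: [433.5, 7.2, 89.7]
ee_rot: [0.0, -0.131, 0.991, -0.0]
force: [1.3, -0.9, 1.3]
grip_width: 0.996
grip_force: 0.0
time_s: 2.35
eef_pos: [433.8, 7.9, 90.8]
ee_rot: [-0.0, -0.131, 0.991, 0.0]
force: [0.4, 0.3, -0.3]
grip_width: 0.995
grip_force: 0.0
pos [433.8   7.9  90.8] yaw 105.0 turn [ 0.001 -0.001  0.   ] shift in present axes [ 1.9 -2.5 70.8] in final axes [ 2.  -2.5 70.8] j [-0.25  0.25  1.91  0.    0.98 -2.09] t 2.35
px [252. 199.] centre [431.1   1.3] size [55.4 55.7] long axis deg 149.7 circ [430.7   1.2] 28.3
```

View pics/w2.png

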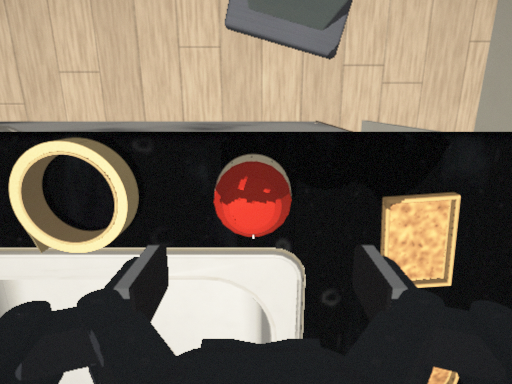

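```bash
python3 -m jog '[[0.002,-0.003,0.025,0,0,0,0.085],[0.002,-0.002,0.025,0,0,0,0.085],[0,0,0.02,0,0,0,0.085],[0,0,0,0,0,0,0.085],[0,0,0,0,0,0,0.05]]' 30;python3 -m jog '[[0,0,0,0,0,0,0.05],[0,0,0,0,0,0,0.05],[0,0,0,0,0,0,0.05],[0,0,0,0,0,0,0.05],[0,0,0,0,0,0,0.05]]'
```

```text
time_s: 2.9
eef_pos: [432.2, 2.0, 22.0]
ee_rot: [0.001, -0.131, 0.991, -0.0]
force: [-0.0, -0.1, 0.7]
grip_width: 0.853
grip_force: 0.0
time_s: 3.4
eef_pos: [431.5, 1.4, 20.9]
ee_rot: [0.0, -0.131, 0.991, -0.0]
force: [0.1, -0.7, -0.3]
grip_width: 0.582
grip_force: 0.0
```

```bash
python3 - <<'E'
from h import *
im,T=snap("wrist","w3.png")
blobs(im,(0,160,110),(6,255,255),45,T)
to(431.5,2,20,105)
E
```

```text
px [260. 242.] centre [428.9   0.5] size [51.9 56.3] long axis deg 14.6 circ [428.9   0.7] 28.3
pos [431.4   1.3  20.9] yaw 105.0 turn [-0.  0.  0.] shift in present axes [-0.2  0.6  0.9] in final axes [-0.2  0.6  0.9] j [-0.27  0.37  1.98  0.    0.79 -2.1 ] t 3.45
```

View pics/w3.png

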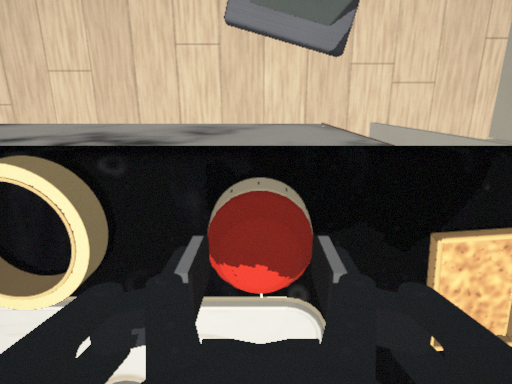

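```bash
python3 - <<'E'
from h import *
c=eyes.calibration("wrist");Mi=np.linalg.inv(c["mount"])
def pr(p):
    q=Mi@[*p,1]; return np.round([c["fx"]*q[0]/q[2]+c["cx"],c["fy"]*q[1]/q[2]+c["cy"]])
for y in (25,29,32):
  for z in (-20,-5,11): print(y,z,[pr((x,s*y,z)) for x in(11,-11) for s in(1,-1)])
# timer base circle top
T=np.load("pics/w3.png.npy");Ti=np.linalg.inv(T)
for r,z in((31.5,0),(31.5,26),(29,26),(29,48)):
  print(r,z,[pr((Ti@[431.5+r*np.cos(a),1+r*np.sin(a),z,1])[:3]) for a in np.radians([15,105,195,285])])
print(sense()["grip_width"],sense()["grip_force"])
E
```

```text
25 -20 [array([309., 226.]), array([211., 226.]), array([307., 265.]), array([213., 265.])]
25 -5 [array([305., 216.]), array([215., 216.]), array([303., 252.]), array([217., 252.])]
25 11 [array([301., 207.]), array([219., 207.]), array([300., 240.]), array([220., 240.])]
29 -20 [array([317., 226.]), array([203., 226.]), array([315., 265.]), array([205., 265.])]
29 -5 [array([312., 216.]), array([208., 216.]), array([310., 252.]), array([210., 252.])]
29 11 [array([308., 207.]), array([212., 207.]), array([306., 240.]), array([214., 240.])]
32 -20 [array([322., 226.]), array([197., 226.]), array([320., 265.]), array([200., 265.])]
32 -5 [array([317., 216.]), array([203., 216.]), array([315., 252.]), array([204., 252.])]
32 11 [array([313., 207.]), array([207., 207.]), array([311., 240.]), array([209., 240.])]
31.5 0 [array([259., 262.]), array([308., 218.]), array([259., 170.]), array([211., 218.])]
31.5 26 [array([259., 283.]), array([315., 234.]), array([259., 180.]), array([204., 234.])]
29 26 [array([259., 280.]), array([310., 234.]), array([259., 185.]), array([208., 234.])]
29 48 [array([259., 302.]), array([317., 252.]), array([259., 196.]), array([201., 252.])]
0.5863131076304671 0.0
```

```bash
python3 -m jog '[[0,0,0,0,0,0,0.085],[0,0,0,0,0,0,0.085],[0,0,0,0,0,0,0.085],[0,0,0,0,0,0,0.085]]';python3 -m jog '[[0,0,0.006,0,0,0,0.085],[0,0,0.006,0,0,0,0.085],[0,0,0,0,0,0,0.085]]'
python3 - <<'E'
from h import *
im,T=snap("wrist","w4.png"); print(T[:3,3])
im2,_=snap("scene","s4.png"); 
o=np.zeros((384,812,3),np.uint8); cv2.imwrite("pics/c4.png",np.hstack([cv2.resize(im,(400,300)),cv2.resize(im2[150:300,130:330],(400,300),interpolation=cv2.INTER_CUBIC)]))
E
```

```text
time_s: 3.85
eef_pos: [431.4, 1.4, 20.8]
ee_rot: [-0.0, -0.131, 0.991, 0.0]
force: [0.5, 0.4, 0.2]
grip_width: 0.994
grip_force: 0.0
time_s: 4.15
eef_pos: [430.8, 1.5, 7.9]
ee_rot: [-0.001, -0.131, 0.991, 0.0]
force: [-0.8, -0.1, 0.3]
grip_width: 0.999
grip_force: 0.0
[430.79317203   1.53293985   7.85766009]
```

View pics/c4.png

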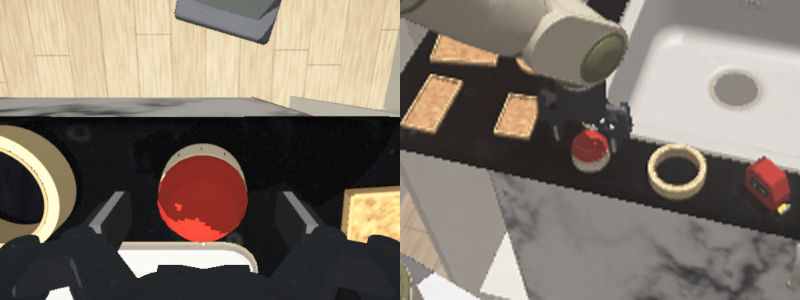

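```bash
python3 - <<'E'
from h import *
for z in(20,50,70):print(z,p2w("scene",[(207,208),(244,216),(226,223)],z).round(0).tolist())
im=cv2.imread("pics/s4.png")[175:255,180:270]; cv2.imwrite("pics/c5.png",cv2.resize(im,(720,600),interpolation=cv2.INTER_CUBIC)[:600])
E
```

```text
20 [[462.0, 93.0, 20.0], [495.0, -32.0, 20.0], [441.0, 4.0, 20.0]]
50 [[444.0, 77.0, 50.0], [476.0, -45.0, 50.0], [424.0, -10.0, 50.0]]
70 [[432.0, 66.0, 70.0], [463.0, -54.0, 70.0], [413.0, -20.0, 70.0]]
```

View pics/c5.png

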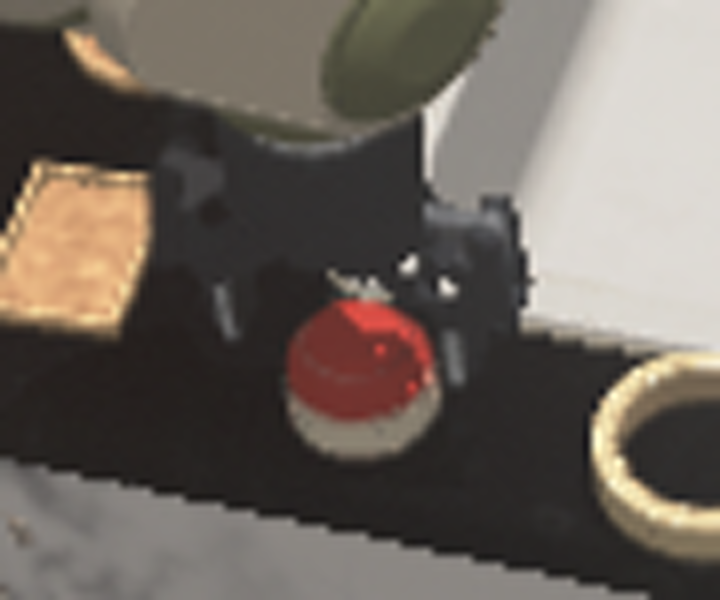

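```bash
python3 -m jog '[[0,0,0.012,0,0,0,0.085],[0,0,0.012,0,0,0,0.085],[0,0,0,0,0,0,0.085]]';python3 -m jog '[[0,0,0.01,0,0,0,0.085],[0,0,0,0,0,0,0.085],[0,0,0,0,0,0,0.05],[0,0,0,0,0,0,0.05],[0,0,0,0,0,0,0.05]]';python3 -m jog '[[0,0,0,0,0,0,0.05],[0,0,0,0,0,0,0.05]]'
python3 - <<'E'
from h import *
im,T=snap("wrist","w6.png")
E
```

```text
time_s: 4.55
eef_pos: [430.7, 1.5, -16.0]
ee_rot: [-0.001, -0.131, 0.991, 0.0]
force: [-0.1, 0.5, 0.6]
grip_width: 0.994
grip_force: 0.0
time_s: 5.05
eef_pos: [431.6, 1.3, -24.7]
ee_rot: [0.0, -0.131, 0.991, -0.0]
force: [-1.5, -0.6, 4.3]
grip_width: 0.713
grip_force: 31.9
time_s: 5.25
eef_pos: [431.6, 1.3, -24.7]
ee_rot: [0.0, -0.131, 0.991, -0.0]
force: [-0.9, 0.8, 6.7]
grip_width: 0.719
grip_force: 32.1
```

View pics/w6.png

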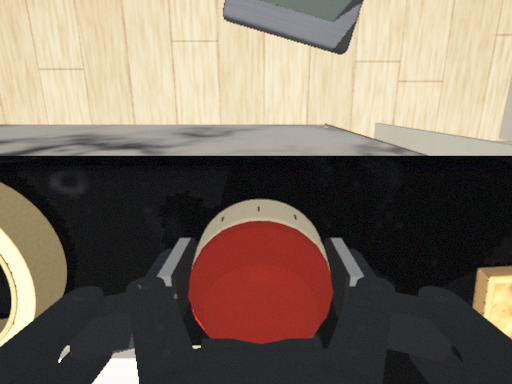

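```bash
python3 -m jog '[[0,0,-0.02,0,0,0,0.05],[0,0,-0.03,0,0,0,0.05],[0,0,0,0,0,0,0.05]]'
python3 - <<'E'
from h import *
to(576.5,204.5,-10,105)
E
```

```text
time_s: 5.6
eef_pos: [433.3, 0.9, 27.5]
ee_rot: [0.003, -0.131, 0.991, -0.001]
force: [0.5, -0.1, -0.8]
grip_width: 0.715
grip_force: 33.4
pos [433.3   0.9  27.5] yaw 105.0 turn [-0.003  0.005  0.001] shift in present axes [-190.9  159.6   38. ] in final axes [-191.   159.6   37.5] j [-0.27  0.36  1.97  0.    0.8  -2.1 ] t 5.6
```

```bash
python3 -m jog '[[-0.03,0.025,0,0,0,0,0.05],[-0.035,0.029,0,0,0,0,0.05],[-0.035,0.029,0,0,0,0,0.05],[-0.035,0.029,0,0,0,0,0.05],[-0.035,0.029,0,0,0,0,0.05]]';python3 -m jog '[[-0.02,0.018,0,0,0,0,0.05],[0,0,0.01,0,0,0,0.05],[0,0,0,0,0,0,0.05],[0,0,0,0,0,0,0.05]]'
python3 - <<'E'
from h import *
to(576.5,204.5,-20,105)
im,T=snap("wrist","w7.png")
E
```

```text
time_s: 6.1
eef_pos: [559.6, 183.4, 24.0]
ee_rot: [-0.0, -0.131, 0.991, -0.0]
force: [1.3, -0.1, -1.5]
grip_width: 0.715
grip_force: 33.4
time_s: 6.5
eef_pos: [572.9, 203.4, 14.1]
ee_rot: [-0.001, -0.13, 0.991, -0.0]
force: [0.6, 0.6, -0.8]
grip_width: 0.712
grip_force: 33.4
pos [572.9 203.4  14.1] yaw 105.0 turn [ 0.    -0.002 -0.   ] shift in present axes [-3.8  0.2 34.1] in final axes [-3.7  0.2 34.1] j [ 0.15  0.69  1.43 -0.    1.02 -1.68] t 6.5
```

View pics/w7.png

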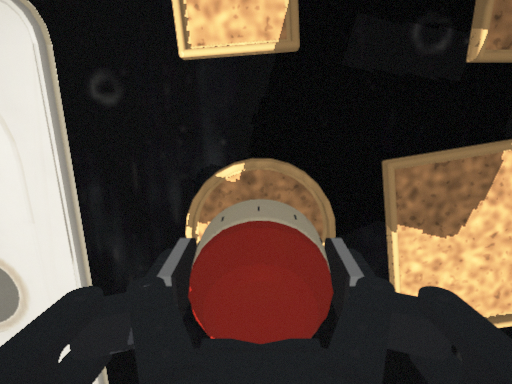

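```bash
python3 -m jog '[[-0.004,0,0.01,0,0,0,0.05],[0,0,0.01,0,0,0,0.05],[0,0,0.008,0,0,0,0.05],[0,0,0.003,0,0,0,0.05],[0,0,0,0,0,0,0.05]]'; python3 -m jog '[[0,0,0.002,0,0,0,0.05],[0,0,0,0,0,0,0.05]]'
```

```text
time_s: 7.05
eef_pos: [577.2, 205.1, -16.9]
ee_rot: [-0.001, -0.131, 0.991, -0.0]
force: [-0.3, 0.4, -1.4]
grip_width: 0.713
grip_force: 33.4
time_s: 7.25
eef_pos: [577.6, 205.2, -18.1]
ee_rot: [0.0, -0.131, 0.991, 0.0]
force: [0.3, 0.5, -0.7]
grip_width: 0.713
grip_force: 33.4
```

```bash
python3 -m jog '[[0,0,0.002,0,0,0,0.05],[0,0,0,0,0,0,0.05]]'|egrep "pos|force"; python3 -m jog '[[0,0,0.0015,0,0,0,0.05],[0,0,0,0,0,0,0.05]]'|egrep "pos|force"
```

```text
eef_pos: [577.5, 205.3, -20.3]
force: [-0.5, -0.1, -1.0]
grip_force: 33.4
eef_pos: [577.7, 205.3, -21.6]
force: [0.3, -0.4, 0.8]
grip_force: 33.4
```

```bash
python3 -m jog '[[0,0,0,0,0,0,0.07],[0,0,0,0,0,0,0.08],[0,0,0,0,0,0,0.085],[0,0,0,0,0,0,0.085],[0,0,-0.02,0,0,0,0.085]]'|egrep "pos|force|width"; python3 -m jog '[[0,0,-0.05,0,0,0,0.085],[0,0,-0.05,0,0,0,0.085],[0,0,-0.03,0,0,0,0.085],[0,0,0,0,0,0,0.085]]'
python3 - <<'E'
from h import *
to(511,-271,150,105)
im,T=snap("wrist","w8.png")
blobs(im,(0,160,110),(6,255,255),48,T)
blobs(im[:250],(8,50,90),(30,255,255),9,T)
E
```

```text
eef_pos: [575.9, 204.9, -3.8]
force: [-1.0, 0.4, 0.1]
grip_width: 0.997
grip_force: 0.0
time_s: 8.55
eef_pos: [579.7, 205.6, 133.3]
ee_rot: [0.004, -0.131, 0.991, 0.0]
force: [-0.1, -0.2, -0.8]
grip_width: 0.994
grip_force: 0.0
pos [579.7 205.6 133.3] yaw 105.0 turn [-0.001  0.009  0.001] shift in present axes [ 189.8 -442.5  -17.9] in final axes [ 189.7 -442.6  -16.7] j [ 0.15  0.56  1.31 -0.    1.26 -1.68] t 8.55
px [270. 320.] centre [700.  246.7] size [32.  57.2] long axis deg 95.7 circ [712.7 248. ] 28.8
px [260. 186.] centre [577. 205.] size [54.4 54.7] long axis deg 4.6 circ [576.8 204.9] 27.8
px [260. 175.] centre [576.6 204.6] size [89.4 90.3] long axis deg 105.1 circ [576.5 204.5] 45.4
px [407. 178.] centre [546.6 342.1] size [123.4 124.6] long axis deg 114.6 circ [546.2 342.2] 86.3
px [426.  33.] centre [421.3 308.4] size [52.2 65.4] long axis deg 105.0 circ [421.2 308.3] 41.0
px [244.  31.] centre [458.9 159.7] size [52.  62.6] long axis deg 109.0 circ [458.4 159.3] 39.7
```

View pics/w8.png

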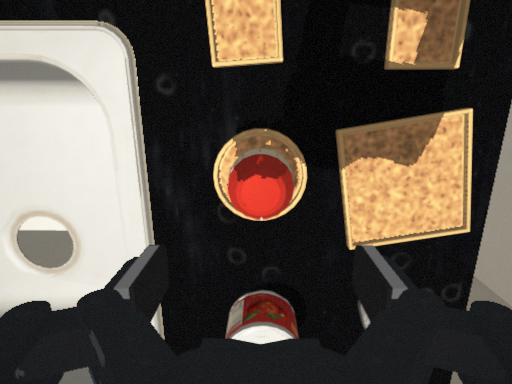

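```bash
for i in 1 2; do python3 -m jog '[[0.02,-0.044,-0.003,0,0,0,0.085],[0.02,-0.044,-0.003,0,0,0,0.085],[0.02,-0.044,-0.003,0,0,0,0.085],[0.02,-0.044,-0.003,0,0,0,0.085],[0.02,-0.044,-0.003,0,0,0,0.085]]'|egrep "pos"; done; python3 -m jog '[[0.024,-0.04,0,0,0,0,0.085],[0,0,0,0,0,0,0.085],[0,0,0,0,0,0,0.085]]'|grep pos
python3 - <<'E'
from h import *
im,T=snap("wrist","w9.png")
im[330:]=0
print("z17");blobs(im,(0,120,60),(10,255,255),17,T)
print("z60");blobs(im,(0,120,60),(10,255,255),60,T)
to(511,-271,60,105)
E
```

```text
eef_pos: [536.7, -34.7, 141.8]
eef_pos: [497.3, -273.0, 156.8]
eef_pos: [484.9, -316.5, 156.6]
z17
px [291. 219.] centre [ 520.8 -272. ] size [50.2 81.9] long axis deg 69.4 circ [ 519.4 -272. ] 44.6
px [135. 208.] centre [ 550.8 -432.2] size [38.4 59.8] long axis deg 23.5 circ [ 551.9 -431.6] 33.9
z60
px [291. 219.] centre [ 506.3 -280.8] size [43.3 70.5] long axis deg 69.4 circ [ 505.1 -280.8] 38.4
px [135. 208.] centre [ 532.1 -418.7] size [33.1 51.5] long axis deg 23.5 circ [ 533.1 -418.2] 29.2
pos [ 485.4 -315.6  157. ] yaw 105.0 turn [ 0.002 -0.001  0.   ] shift in present axes [-36.4  36.2  97. ] in final axes [-36.3  36.4  97. ] j [-0.78  0.47  1.4   0.    1.28 -2.61] t 9.95
```

View pics/w9.png

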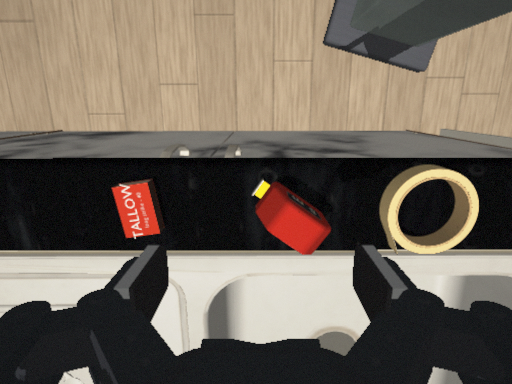

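```bash
python3 - <<'E'
from h import *
im=cv2.imread("pics/w9.png")[165:275,230:350]; cv2.imwrite("pics/c9.png",cv2.resize(im,(654,600),interpolation=cv2.INTER_CUBIC))
E
```

```text
(no output)
```

View pics/c9.png

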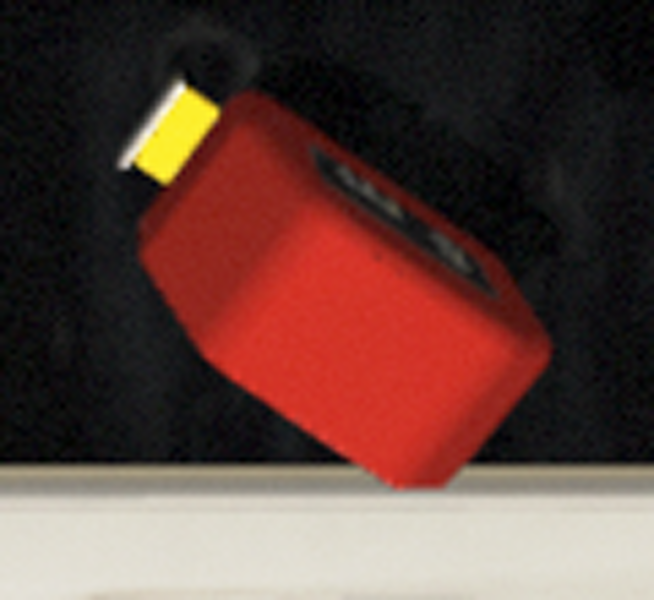

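```bash
python3 - <<'E'
from h import *
T=np.load("pics/w9.png.npy")
px=np.array([(210,360),(405,487),(550,355),(325,205)])/5.45+[230,165]
w=p2w("wrist",px,61,T)[:,:2];print(w.round(1).tolist())
for a,b in((0,1),(3,2),(1,2),(0,3)):
    d=w[b]-w[a];print(np.linalg.norm(d).round(1),np.degrees(np.arctan2(d[1],d[0])).round(1))
b=p2w("wrist",np.array([(140,245),(240,95),(545,345)])/5.45+[230,165],8,T)[:,:2];print("base front",b.round(1).tolist())
E
```

```text
[[521.3, -298.4], [535.3, -260.1], [505.9, -243.8], [490.4, -287.5]]
40.8 70.0
46.4 70.5
33.6 151.1
32.8 160.6
base front [[522.3, -310.8], [488.1, -300.0], [521.9, -227.3]]
```

```bash
for i in 1 2 3; do python3 -m jog '[[0,0,0,0,0,0.145,0.085],[0,0,0,0,0,0.145,0.085],[0,0,0,0,0,0.145,0.085],[0,0,0,0,0,0.145,0.085],[0,0,0,0,0,0.145,0.085]]'|egrep "refus"; done
python3 - <<'E'
from h import *
to(516,-269,70,-19.7)
E
```

```text
pos [ 486.1 -314.6  157.8] yaw -19.8 turn [-0.001 -0.001 -0.002] shift in present axes [53.  12.7 87.8] in final axes [53.  12.7 87.8] j [-0.78  0.47  1.4   0.    1.28 -0.43] t 11.45
```

```bash
python3 -m jog '[[0.018,0.004,0.03,0,0,0,0.085],[0.018,0.004,0.03,0,0,0,0.085],[0.017,0.005,0.028,0,0,0,0.085],[0,0,0,0,0,0,0.085],[0,0,0,0,0,0,0.085]]' |grep pos
python3 - <<'E'
from h import *
to(516,-269,-12,-19.7)
im,T=snap("wrist","w10.png")
for z in(0,60):blobs(im[:290],(0,120,60),(10,255,255),z,T)
np.set_printoptions(suppress=True)
# overlay predicted base/top outline for assumed pose
c,M=c2w("wrist",T);Mi=np.linalg.inv(M)
a=np.radians(70.3);u=np.array([np.cos(a),np.sin(a)]);v=np.array([u[1],-u[0]]);C=np.array([516,-269])
for z,col in((0,(0,255,0)),(63,(255,255,0))):
    P=[]
    for i,j in((1,1),(1,-1),(-1,-1),(-1,1)):
        p=C+i*39*u+j*17.5*v;q=Mi@[*p,z,1];P.append([c["fx"]*q[0]/q[2]+c["cx"],c["fy"]*q[1]/q[2]+c["cy"]])
    cv2.polylines(im,[np.int32(np.round(P))],True,col,1)
cv2.imwrite("pics/c10.png",im)
E
```

```text
eef_pos: [516.0, -269.9, 70.6]
pos [ 516.  -269.9   70.6] yaw -19.5 turn [-0.    -0.     0.004] shift in present axes [ 0.9 -0.3 82.6] in final axes [ 0.9 -0.3 82.6] j [-0.68  0.57  1.48 -0.    1.09 -0.34] t 11.95
px [260. 213.] centre [ 509.4 -285.3] size [45.5 83.5] long axis deg 69.2 circ [ 510.9 -286.6] 45.1
px [260. 213.] centre [ 516.6 -265.1] size [34.1 62.7] long axis deg 69.2 circ [ 517.7 -266.1] 33.8
```

View pics/c10.png

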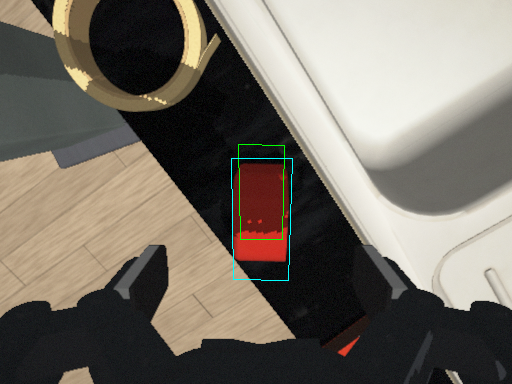

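```bash
python3 -m jog '[[-0.007,0,0.03,0,0,0,0.085],[0,0,0.03,0,0,0,0.085],[0,0,0.022,0,0,0,0.085],[0,0,0,0,0,0,0.085],[0,0,0,0,0,0,0.02]]' 40|egrep "pos|force"; python3 -m jog '[[0,0,0,0,0,0,0.02],[0,0,0,0,0,0,0.02],[0,0,0,0,0,0,0.02],[0,0,0,0,0,0,0.02],[0,0,0,0,0,0,0.02]]'; python3 -m jog '[[0,0,0,0,0,0,0.02],[0,0,0,0,0,0,0.02]]'
```

```text
eef_pos: [513.9, -278.4, -10.0]
force: [0.5, -0.3, 0.5]
grip_force: 0.0
time_s: 13.0
eef_pos: [513.8, -277.9, -10.4]
ee_rot: [0.001, 0.817, 0.577, 0.0]
force: [-1.0, 0.4, 5.8]
grip_width: 0.393
grip_force: 40.5
time_s: 13.2
eef_pos: [513.8, -277.9, -10.4]
ee_rot: [0.001, 0.817, 0.577, 0.0]
force: [-1.1, 0.9, 5.1]
grip_width: 0.393
grip_force: 40.5
```

```bash
python3 -m jog '[[0,0,-0.02,0,0,0,0.02],[0,0,-0.03,0,0,0,0.02],[0,0,-0.02,0,0,0,0.02],[0,0,0,0,0,0.1,0.02],[0,0,0,0,0,0.14,0.02]]' |egrep "pos|width";python3 -m jog '[[0,0,0,0,0,0.146,0.02],[0,0,0,0,0,0.146,0.02],[0,0,0,0,0,0.146,0.02],[0,0,0,0,0,0.146,0.02],[0,0,0,0,0,0.146,0.02]]' |egrep "pos|force|width"
python3 - <<'E'
from h import *
to(390.5,301,30,-75.2)
E
```

```text
eef_pos: [513.5, -277.5, 59.2]
grip_width: 0.392
eef_pos: [513.2, -277.3, 58.4]
force: [0.5, -0.1, -2.6]
grip_width: 0.391
grip_force: 40.4
pos [ 513.2 -277.3   58.4] yaw -75.5 turn [-0.     0.    -0.006] shift in present axes [  25.9 -590.6   28.5] in final axes [  29.1 -590.5   28.4] j [-0.7   0.59  1.49 -0.    1.07  0.62] t 14.2
```

```bash
for i in 1 2; do python3 -m jog '[[0.0025,-0.049,0,0,0,0,0.02],[0.0025,-0.049,0,0,0,0,0.02],[0.0025,-0.049,0,0,0,0,0.02],[0.0025,-0.049,0,0,0,0,0.02],[0.0025,-0.049,0,0,0,0,0.02]]'|egrep "pos"; done; python3 -m jog '[[0.002,-0.049,0,0,0,0,0.02],[0.002,-0.049,0.01,0,0,0,0.02],[0,0,0.01,0,0,0,0.02],[0,0,0,0,0,0,0.02],[0,0,0,0,0,0,0.02]]'|egrep "pos|width"
python3 - <<'E'
from h import *
to(390.5,301,-7,-75.2)
E
```

```text
eef_pos: [461.9, -35.7, 58.6]
eef_pos: [411.3, 204.5, 58.7]
eef_pos: [391.1, 297.6, 38.5]
grip_width: 0.394
pos [391.1 297.6  38.5] yaw -75.2 turn [ 0.  0. -0.] shift in present axes [ 0.3 -3.4 45.5] in final axes [ 0.3 -3.4 45.5] j [ 0.41  0.45  1.79 -0.    0.9   1.72] t 15.7
```

```bash
python3 -m jog '[[0,-0.0034,0.015,0,0,0,0.02],[0,0,0.015,0,0,0,0.02],[0,0,0.01,0,0,0,0.02],[0,0,0,0,0,0,0.02],[0,0,0,0,0,0,0.02]]'|egrep "pos|force"; python3 -m jog '[[0,0,0.003,0,0,0,0.02],[0,0,0,0,0,0,0.02]]'|egrep "pos|force"; python3 -m jog '[[0,0,0.002,0,0,0,0.02],[0,0,0,0,0,0,0.02]]'|egrep "pos|force"
```

```text
eef_pos: [390.6, 301.3, -1.1]
force: [-0.2, 0.0, -2.0]
grip_force: 41.4
eef_pos: [390.2, 301.6, -4.5]
force: [0.3, 0.0, -2.7]
grip_force: 41.4
eef_pos: [389.9, 301.6, -6.7]
force: [1.2, 1.1, -3.0]
grip_force: 41.4
```

```bash
python3 -m jog '[[0,0,0.001,0,0,0,0.02],[0,0,0,0,0,0,0.02]]'|egrep "pos|force"; python3 -m jog '[[0,0,0.001,0,0,0,0.02],[0,0,0,0,0,0,0.02]]'|egrep "pos|force"
```

```text
eef_pos: [390.1, 301.7, -7.4]
force: [-0.9, -0.8, 1.5]
grip_force: 41.8
eef_pos: [390.1, 301.8, -7.5]
force: [-5.8, -2.9, 15.3]
grip_force: 43.5
```

```bash
python3 -m jog '[[0,0,-0.001,0,0,0,0.02],[0,0,0,0,0,0,0.045],[0,0,0,0,0,0,0.06],[0,0,0,0,0,0,0.07],[0,0,0,0,0,0,0.08]]'|egrep "pos|force"; python3 -m jog '[[0,0,-0.02,0,0,0,0.085],[0,0,-0.05,0,0,0,0.085],[0,0,-0.05,0,0,0,0.085],[0,0,-0.04,0,0,0,0.085],[0,0,0,0,0,0,0.085]]'
python3 - <<'E'
from h import *
im,T=snap("wrist","w11.png")
for z in(10,60):blobs(im[:290],(0,120,60),(7,255,255),z,T)
blobs(im[:290],(8,50,90),(30,255,255),9,T)
to(472,-139,120,105)
E
```

```text
eef_pos: [390.1, 301.6, -7.8]
force: [0.0, -0.2, 0.8]
grip_force: 0.0
time_s: 18.0
eef_pos: [392.3, 302.7, 157.4]
ee_rot: [-0.001, 0.992, 0.129, 0.005]
force: [0.1, -0.3, -0.4]
grip_width: 0.996
grip_force: 0.0
px [261. 179.] centre [386.5 301.2] size [40.4 73.4] long axis deg 14.9 circ [386.8 300. ] 39.8
px [430.  12.] centre [572.9 191.6] size [27.7 64.6] long axis deg 104.8 circ [586. 195.] 32.3
px [261. 179.] centre [397.6 304.2] size [34.  61.8] long axis deg 14.9 circ [397.9 303.1] 33.5
px [430.  12.] centre [554.8 211.7] size [23.4 54.5] long axis deg 104.8 circ [565.7 214.6] 27.2
px [444. 260.] centre [342.4  85.1] size [ 59.7 180.1] long axis deg 104.9 circ [340.7  84.7] 94.3
px [413. 163.] centre [441.9 154.8] size [65.5 87.5] long axis deg 19.2 circ [442.3 154.6] 53.5
px [262. 173.] centre [390.6 301.2] size [ 63.  116.7] long axis deg 15.2 circ [390.7 300.8] 65.7
px [416.  29.] centre [558.1 200.1] size [52.7 92.4] long axis deg 104.8 circ [574.3 204.4] 46.3
px [263.  36.] centre [523.5 332.1] size [ 73.5 122.9] long axis deg 114.6 circ [524.  332.3] 70.7
px [178. 170.] centre [369.9 388.6] size [123.2 321.8] long axis deg 33.4 circ [392.1 354.8] 161.8
pos [391.  302.1 154.3] yaw -75.2 turn [-0.001 -0.005 -0.003] shift in present axes [-34.8 447.2  33.8] in final axes [-35.9 447.   34.3] j [0.42 0.29 1.67 0.   1.18 1.73] t 18.05
```

```bash
python3 -m jog '[[-0.004,0.049,0.004,0,0,0,0.085],[-0.004,0.049,0.004,0,0,0,0.085],[-0.004,0.049,0.004,0,0,0,0.085],[-0.004,0.049,0.004,0,0,0,0.085],[-0.004,0.049,0.004,0,0,0,0.085]]'|grep pos;python3 -m jog '[[-0.004,0.049,0.004,0,0,0,0.085],[-0.004,0.049,0.004,0,0,0,0.085],[-0.004,0.049,0.004,0,0,0,0.085],[-0.004,0.049,0.002,0,0,0,0.05],[0,0,0,0,0,0,0.04]]'|grep pos;python3 -m jog '[[0,0,0,0,0,0,0.04],[0,0,0,0,0,0,0.04]]'|grep pos
python3 - <<'E'
from h import *
im,T=snap("wrist","w12.png")
g=im[60:345,100:420].copy()
m=cv2.inRange(cv2.cvtColor(im,cv2.COLOR_BGR2HSV),(12,45,60),(32,255,255))
m[345:]=0
m=cv2.morphologyEx(m,cv2.MORPH_OPEN,np.ones((3,3)))
cs,h=cv2.findContours(m,cv2.RETR_CCOMP,cv2.CHAIN_APPROX_NONE)
for c,hh in zip(cs,h[0]):
    if cv2.contourArea(c)<1500: continue
    w=p2w("wrist",c[:,0],25,T)[:,:2].astype(np.float32)
    print("hole" if hh[3]>=0 else "outer",cv2.boundingRect(c),cv2.minEnclosingCircle(w),cv2.fitEllipse(w))
cv2.imwrite("pics/c12.png",np.hstack([im[60:345,60:460],cv2.cvtColor(m,cv2.COLOR_GRAY2BGR)[60:345,60:460]]))
to(472,-139,60,-75)
E
```

```text
eef_pos: [432.6, 57.8, 130.8]
eef_pos: [467.8, -138.4, 116.3]
eef_pos: [467.5, -132.8, 117.4]
outer (33, 220, 116, 97) ((353.1009216308594, -6.628515243530273), 69.93976593017578) ((360.8529052734375, 10.147172927856445), (80.88430786132812, 125.30265045166016), 56.878997802734375)
outer (206, 125, 306, 220) ((417.45050048828125, -250.80197143554688), 173.09031677246094) ((413.22833251953125, -234.71429443359375), (217.56797790527344, 312.0470275878906), 174.24505615234375)
hole (228, 139, 79, 74) ((478.3338317871094, -135.6865234375), 33.70594787597656) ((477.53460693359375, -135.919189453125), (63.87905502319336, 66.81948852539062), 19.490650177001953)
pos [ 467.7 -132.7  117.7] yaw -75.1 turn [-0.001  0.001 -0.002] shift in present axes [ 2.6  7.3 57.7] in final axes [ 2.5  7.2 57.7] j [-0.52  0.32  1.73  0.    1.09  0.79] t 19.3
```

```bash
python3 - <<'E'
from h import *
im=cv2.imread("pics/w12.png");T=np.load("pics/w12.png.npy")
m=cv2.inRange(cv2.cvtColor(im,cv2.COLOR_BGR2HSV),(12,45,60),(32,255,255));m[345:]=0
m=cv2.morphologyEx(m,cv2.MORPH_OPEN,np.ones((3,3)))
cs,h=cv2.findContours(m,cv2.RETR_CCOMP,cv2.CHAIN_APPROX_NONE)
c=[c for c,hh in zip(cs,h[0]) if hh[3]>=0 and cv2.contourArea(c)>1500][0][:,0]
X=T[:2,0];Y=T[:2,1]
for z in(0,25):
    w=p2w("wrist",c,z,T)[:,:2]; print(z,"X",(w@X).min().round(1),(w@X).max().round(1),"Y",(w@Y).min().round(1),(w@Y).max().round(1))
print("tcp X,Y",T[:2,3]@X,T[:2,3]@Y)
row=m[170];print("".join("#" if v else "." for v in row[180:360:2])); col=m[:,267];print("".join("#" if v else "." for v in col[100:300:2]))
E
```

```text
0 X 386.0 456.0 Y 217.9 291.1
25 X 394.8 458.7 Y 220.5 287.4
tcp X,Y 417.7426619523756 248.35670518343704
..................#######......................................########...................
........##...#######....................................############################################
```

```bash
python3 -m jog '[[0.0046,-0.035,0,0,0,0,0.04],[0,0,0.04,0,0,0,0.04],[0,0,0.04,0,0,0,0.04],[0,0,0.03,0,0,0,0.04],[0,0,0,0,0,0,0.04]]'|egrep "pos|force|width"; python3 -m jog '[[0,0,0.01,0,0,0,0.04],[0,0,0,0,0,0,0.04]]'|egrep "pos|force";python3 - <<'E'
from h import *
T=pose();print(T[:2,3]@[.966,.257],T[:2,3]@[.257,-.966])
E
python3 -m jog '[[0,0,0.01,0,0,0,0.04],[0,0,0,0,0,0,0.04]]'|egrep "pos|force"
```

```text
eef_pos: [461.3, -96.8, 5.5]
force: [-0.4, 0.2, -0.0]
grip_width: 0.467
grip_force: 0.0
eef_pos: [463.9, -98.7, -1.3]
force: [0.7, -0.2, 1.3]
grip_force: 0.0
422.7183792762947 214.53584084638507
eef_pos: [463.4, -98.8, -12.0]
force: [-0.7, -0.2, -0.3]
grip_force: 0.0
```

```bash
python3 -m jog '[[0,0,0.006,0,0,0,0.04],[0,0,0.006,0,0,0,0.04],[0,0,0,0,0,0,0.04]]'|egrep "pos|force"; python3 -m jog '[[0,0,0,0,0,0,0.0],[0,0,0,0,0,0,0.0],[0,0,0,0,0,0,0],[0,0,0,0,0,0,0],[0,0,0,0,0,0,0]]' 35;python3 -m jog '[[0,0,0,0,0,0,0.0],[0,0,0,0,0,0,0.0]]'|egrep "pos|force|width"
```

```text
eef_pos: [463.1, -98.7, -24.4]
force: [-0.0, -0.5, 0.3]
grip_force: 0.0
time_s: 21.0
eef_pos: [463.8, -99.0, -23.5]
ee_rot: [0.0, 0.992, 0.129, 0.0]
force: [-0.0, -0.0, 1.6]
grip_width: 0.142
grip_force: 31.9
eef_pos: [463.8, -99.0, -23.5]
force: [-0.5, -0.7, 3.6]
grip_width: 0.142
grip_force: 32.0
```

```bash
python3 -m jog '[[0,0,-0.02,0,0,0,0],[0,0,-0.04,0,0,0,0],[0,0,-0.03,0,0,0,0],[0,0,0,0,0,-0.1,0],[0,0,0,0,0,-0.127,0]]'|egrep "pos|width|force"; for i in 1 2 3; do python3 -m jog '[[0,0,0,0,0,-0.144,0],[0,0,0,0,0,-0.144,0],[0,0,0,0,0,-0.144,0],[0,0,0,0,0,-0.144,0],[0,0,0,0,0,-0.144,0]]'|grep width;done;python3 -m jog '[[0,0,0,0,0,-0.14,0],[0,0,0,0,0,0,0]]'|egrep "pos|width|force"
python3 - <<'E'
from h import *
to(532,303.8,30,69.6)
im,T=snap("wrist","w13.png")
E
```

```text
eef_pos: [463.7, -98.9, 66.9]
force: [0.0, 0.6, -1.9]
grip_width: 0.138
grip_force: 31.9
grip_width: 0.142
grip_width: 0.144
grip_width: 0.136
eef_pos: [463.3, -98.7, 66.0]
force: [0.6, -0.4, -0.8]
grip_width: 0.139
grip_force: 31.9
pos [463.3 -98.7  66. ] yaw 69.7 turn [ 0.    -0.001  0.002] shift in present axes [ 75.3 401.3  36.1] in final axes [ 75.9 401.2  36. ] j [-0.46  0.37  1.82 -0.    0.95 -1.67] t 23.4
```

```bash
python3 -m jog '[[0.009,0.048,0,0,0,0,0],[0.009,0.048,0,0,0,0,0],[0.009,0.048,0,0,0,0,0],[0.009,0.048,0,0,0,0,0],[0.009,0.048,0,0,0,0,0]]'|grep pos;python3 -m jog '[[0.009,0.048,0,0,0,0,0],[0.009,0.048,0,0,0,0,0],[0.009,0.048,0,0,0,0,0],[0.004,0.017,0,0,0,0,0],[0,0,0,0,0,0,0]]'|egrep "pos|width";python3 -m jog '[[0,0,0.02,0,0,0,0],[0,0,0.02,0,0,0,0],[0,0,0,0,0,0,0]]'|egrep "pos|width"
python3 - <<'E'
from h import *
to(532,303.8,-20.5,69.6)
im,T=snap("wrist","w14.png")
E
```

```text
eef_pos: [504.9, 143.8, 66.2]
eef_pos: [531.4, 305.8, 65.6]
grip_width: 0.137
eef_pos: [530.4, 301.9, 23.7]
grip_width: 0.14
pos [530.4 301.9  23.7] yaw 69.4 turn [-0.004 -0.004 -0.003] shift in present axes [-1.1  2.5 44.2] in final axes [-0.9  2.4 44.2] j [ 0.33  0.69  1.42 -0.    1.04 -0.89] t 24.75
```

View pics/w14.png

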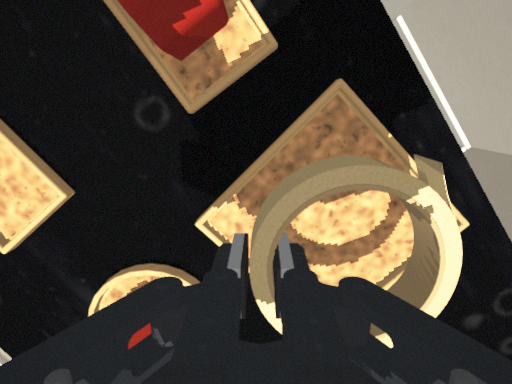

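```bash
python3 -m jog '[[-0.001,0.002,0.015,0,0,0,0],[0,0,0.015,0,0,0,0],[0,0,0.008,0,0,0,0],[0,0,0,0,0,0,0],[0,0,0,0,0,0,0]]'|egrep "pos|force"; for i in 1 2; do python3 -m jog '[[0,0,0.002,0,0,0,0],[0,0,0,0,0,0,0]]'|egrep "pos|force"; done
```

```text
eef_pos: [533.8, 305.0, -11.6]
force: [0.3, -0.5, 0.0]
grip_force: 32.1
eef_pos: [533.7, 305.1, -13.5]
force: [-1.1, 0.3, -1.1]
grip_force: 32.0
eef_pos: [533.6, 305.0, -15.8]
force: [-0.2, 0.2, -0.5]
grip_force: 32.0
```

```bash
python3 -m jog '[[0.001,-0.0015,0.002,0,0,0,0],[0,0,0,0,0,0,0]]'|egrep "pos|force"; for i in 1 2 3; do python3 -m jog '[[0,0,0.001,0,0,0,0],[0,0,0,0,0,0,0]]'|egrep "pos|force"; done
```

```text
eef_pos: [531.8, 303.8, -18.0]
force: [-0.0, 0.6, -1.7]
grip_force: 32.0
eef_pos: [532.2, 303.9, -18.8]
force: [0.3, -0.0, -0.8]
grip_force: 32.0
eef_pos: [532.2, 303.9, -19.8]
force: [-0.1, 0.1, -1.4]
grip_force: 32.0
eef_pos: [532.3, 304.0, -20.5]
force: [-0.7, -0.2, 0.7]
grip_force: 32.3
```

Contact. Release to a partial opening and rise.

```bash
python3 -m jog '[[0,0,0,0,0,0,0.02],[0,0,0,0,0,0,0.03],[0,0,0,0,0,0,0.03],[0,0,-0.01,0,0,0,0.03],[0,0,-0.03,0,0,0,0.03]]'|egrep "pos|force"; python3 -m jog '[[0,0,-0.05,0,0,0,0.04],[0,0,-0.05,0,0,0,0.05],[0,0,-0.03,0,0,0,0.085],[0,0,0,0,0,0,0.085]]'|egrep "pos|force"
python3 - <<'E'
from h import *
im,T=snap("wrist","w15.png")
m=cv2.inRange(cv2.cvtColor(im,cv2.COLOR_BGR2HSV),(8,45,60),(32,255,255))
# top annulus: model fit on edges of ring
c,M=c2w("wrist",T);Mi=np.linalg.inv(M)
g=cv2.GaussianBlur(cv2.cvtColor(im,cv2.COLOR_BGR2GRAY),(3,3),0);e=cv2.distanceTransform(255-cv2.Canny(g,40,120),cv2.DIST_L2,3)
e=np.minimum(e,6)
def score(x,y):
    t=np.linspace(0,2*np.pi,120,endpoint=False);s=0
    for r in(36,46):
        q=Mi@np.array([x+r*np.cos(t),y+r*np.sin(t),0*t+28,0*t+1]);u=(c["fx"]*q[0]/q[2]+c["cx"]).round().astype(int);v=(c["fy"]*q[1]/q[2]+c["cy"]).round().astype(int)
        ok=(u>=0)&(u<512)&(v>=0)&(v<384); s+=e[v[ok],u[ok]].mean()
    return s
b=sorted((score(x,y),x,y) for x in range(526,567,1) for y in range(322,363,1));print(b[:4])
to(500,-400,150,113.5)
E
```

```text
eef_pos: [530.7, 303.4, 17.9]
force: [-0.8, -1.1, 1.0]
grip_force: 0.0
eef_pos: [534.1, 304.7, 155.2]
force: [-0.6, 0.1, 0.4]
grip_force: 0.0
[(np.float32(1.1772041), 544, 343), (np.float32(1.255585), 544, 342), (np.float32(1.4934309), 545, 342), (np.float32(1.5104008), 545, 343)]
pos [533.  304.3 151.9] yaw 69.6 turn [ 0.001  0.005 -0.766] shift in present axes [-214.4 -671.7    0.7] in final axes [ 311.1 -632.7    1.9] j [ 0.33  0.55  1.29  0.    1.3  -0.89] t 27.45
```

```bash
python3 -m jog '[[0,0,0,0,0,-0.149,0.085],[0,0,0,0,0,-0.149,0.085],[0,0,0,0,0,-0.149,0.085],[0,0,0,0,0,-0.149,0.085],[0,0,0,0,0,-0.149,0.085]]'|grep pos; python3 -m jog '[[0,0,0,0,0,-0.021,0.085]]'|grep pos
python3 - <<'E'
from h import *
to(545,-425,100,113.5)
E
```

```text
eef_pos: [531.5, 303.7, 147.9]
eef_pos: [531.6, 303.7, 148.0]
pos [531.6 303.7 148. ] yaw 113.6 turn [ 0.    -0.002  0.002] shift in present axes [ 279.6 -673.    48.6] in final axes [ 278.3 -673.6   48. ] j [ 0.33  0.55  1.29  0.    1.3  -1.66] t 28.05
```

```bash
for i in 1 2 3; do python3 -m jog '[[0.0186,-0.0449,0.003,0,0,0,0.085],[0.0186,-0.0449,0.003,0,0,0,0.085],[0.0186,-0.0449,0.003,0,0,0,0.085],[0.0186,-0.0449,0.003,0,0,0,0.085],[0.0186,-0.0449,0.003,0,0,0,0.085]]'|grep pos;done;python3 -m jog '[[0,0,0,0,0,0,0.085],[0,0,0,0,0,0,0.085]]'|egrep "pos"
python3 - <<'E'
from h import *
im,T=snap("wrist","w16.png")
im[340:]=0
for z in(17,8,0):blobs(im,(0,120,60),(14,255,255),z,T)
blobs(im,(0,150,120),(10,255,255),17,T)
to(551,-432,0,113.5)
E
```

```text
eef_pos: [535.7, 59.2, 133.6]
eef_pos: [540.0, -183.8, 118.5]
eef_pos: [544.3, -426.6, 103.3]
eef_pos: [544.2, -425.2, 102.7]
px [249. 193.] centre [ 550.8 -431.8] size [38.2 59.1] long axis deg 23.2 circ [ 551.1 -431.4] 34.4
px [249. 193.] centre [ 553.3 -431. ] size [39.5 61.2] long axis deg 23.2 circ [ 553.6 -430.6] 35.6
px [249. 193.] centre [ 555.5 -430.4] size [40.7 63. ] long axis deg 23.2 circ [ 555.8 -429.9] 36.7
px [249. 195.] centre [ 551.9 -431.5] size [37.3 54.9] long axis deg 23.4 circ [ 551.9 -431. ] 32.8
pos [ 544.7 -424.2  103.4] yaw 113.4 turn [ 0.002 -0.    -0.002] shift in present axes [ -2.7  -9.8 103.4] in final axes [ -2.7  -9.6 103.4] j [-0.83  0.77  1.05  0.    1.33 -2.81] t 29.8
```

```bash
python3 -m jog '[[-0.003,-0.009,0.04,0,0,0,0.085],[0,0,0.04,0,0,0,0.075],[0,0,0.03,0,0,0,0.065],[0,0,0,0,0,0,0.06],[0,0,0,0,0,0,0.06]]' 20|egrep "pos|force|width"; python3 -m jog '[[0,0,0.009,0,0,0,0.06],[0,0,0.008,0,0,0,0.06],[0,0,0,0,0,0,0.06]]'|egrep "pos|force|width"
python3 - <<'E'
from h import *
to(551.5,-431.5,-26,113.3)
E
```

```text
eef_pos: [552.0, -431.3, -4.4]
force: [-0.1, -0.7, 1.0]
grip_width: 0.703
grip_force: 0.0
eef_pos: [551.0, -431.6, -23.4]
force: [0.5, 0.1, -0.8]
grip_width: 0.702
grip_force: 0.0
pos [ 551.  -431.6  -23.4] yaw 113.5 turn [ 0.001 -0.     0.004] shift in present axes [-0.5 -0.1  2.6] in final axes [-0.5 -0.1  2.6] j [-0.83  0.92  1.1  -0.    1.12 -2.81] t 30.6
```

```bash
python3 -m jog '[[0,0,0.0025,0,0,0,0.06],[0,0,0,0,0,0,0.03],[0,0,0,0,0,0,0.025],[0,0,0,0,0,0,0.025],[0,0,0,0,0,0,0.025]]' 20|egrep "pos|force|width"; python3 -m jog '[[0,0,0,0,0,0,0.025],[0,0,0,0,0,0,0.025]]'|egrep "pos|force|width"
```

```text
eef_pos: [551.4, -432.2, -24.9]
force: [0.3, 0.2, 0.6]
grip_width: 0.444
grip_force: 21.0
eef_pos: [551.4, -432.1, -24.9]
force: [-0.3, 0.5, 1.9]
grip_width: 0.446
grip_force: 21.1
```

```bash
python3 -m jog '[[0,0,-0.02,0,0,0,0.025],[0,0,-0.03,0,0,0,0.025],[0,0,-0.03,0,0,0.04,0.025],[0,0,0,0,0,0.037,0.025],[0,0,0,0,0,0,0.025]]'|egrep "pos|force|width"
python3 - <<'E'
from h import *
to(442.2,154.4,30,109.1)
E
```

```text
eef_pos: [551.4, -432.1, 55.4]
force: [0.1, -0.3, -0.9]
grip_width: 0.443
grip_force: 20.9
pos [ 551.4 -432.1   55.4] yaw 109.1 turn [-0.001  0.    -0.   ] shift in present axes [-88.4 590.   24.9] in final axes [-88.7 589.9  25.4] j [-0.83  0.83  1.05  0.    1.26 -2.74] t 31.8
```

```bash
for i in 1 2; do python3 -m jog '[[-0.0074,0.049,0,0,0,0,0.025],[-0.0074,0.049,0,0,0,0,0.025],[-0.0074,0.049,0,0,0,0,0.025],[-0.0074,0.049,0,0,0,0,0.025],[-0.0074,0.049,0,0,0,0,0.025]]'|egrep "pos"; done; python3 -m jog '[[-0.0074,0.049,0,0,0,0,0.025],[-0.0074,0.049,0,0,0,0,0.025],[0,0,0.02,0,0,0,0.025],[0,0,0,0,0,0,0.025],[0,0,0,0,0,0,0.025]]'|egrep "pos|width"
python3 - <<'E'
from h import *
to(442.2,154.4,-20,109.1)
im,T=snap("wrist","w17.png")
blobs(im,(0,120,60),(7,255,255),40+25+17,T)
E
```

```text
eef_pos: [504.8, -186.2, 54.0]
eef_pos: [459.7, 57.1, 54.2]
eef_pos: [442.6, 152.2, 34.5]
grip_width: 0.443
pos [442.6 152.2  34.5] yaw 109.1 turn [ 0.    -0.002 -0.   ] shift in present axes [-0.4  2.2 54.5] in final axes [-0.4  2.2 54.5] j [ 0.08  0.41  1.86 -0.    0.87 -1.82] t 33.3
px [260. 262.] centre [440.3 151.5] size [36.1 54.2] long axis deg 19.1 circ [440.7 151.7] 32.1
px [493. 229.] centre [395.7 237.1] size [21.  62.1] long axis deg 31.5 circ [392.5 242.5] 31.3
```

```bash
python3 -m jog '[[-0.001,0.002,0.02,0,0,0,0.025],[0,0,0.02,0,0,0,0.025],[0,0,0.01,0,0,0,0.025],[0,0,0,0,0,0,0.025],[0,0,0,0,0,0,0.025]]'|egrep "pos|force"; for i in 1 2 3 4; do python3 -m jog '[[0,0,0.0015,0,0,0,0.025],[0,0,0,0,0,0,0.025]]'|egrep "pos|[^_]force"; done
```

```text
eef_pos: [443.7, 154.6, -14.5]
force: [0.0, -0.5, -0.4]
grip_force: 20.9
eef_pos: [443.5, 154.9, -16.2]
eef_pos: [443.1, 154.9, -18.2]
eef_pos: [443.0, 154.9, -19.8]
eef_pos: [443.0, 154.9, -21.4]
```

```bash
for i in 1 2 ; do python3 -m jog '[[0,0,0.0007,0,0,0,0.025],[0,0,0,0,0,0,0.025]]'|egrep "pos|force"; done
```

```text
eef_pos: [443.2, 154.9, -21.9]
force: [-0.7, -0.0, -0.9]
grip_force: 20.9
eef_pos: [443.2, 154.9, -22.0]
force: [-3.8, -1.2, 8.7]
grip_force: 21.9
```

```bash
python3 -m jog '[[0,0,-0.0005,0,0,0,0.035],[0,0,0,0,0,0,0.045],[0,0,0,0,0,0,0.055],[0,0,-0.01,0,0,0,0.06],[0,0,-0.03,0,0,0,0.06]]'|egrep "pos|force"; python3 -m jog '[[0,0,-0.05,0,0,0,0.06],[0,0,-0.05,0,0,0,0.06],[0,0,-0.05,0,0,0,0.06],[0,0,0,0,0,0,0.06],[0,0,0,0,0,0,0.06]]'|egrep "pos|force"
python3 - <<'E'
from h import *
im,T=snap("wrist","w18.png"); im[340:]=0
print("red z20");blobs(im,(0,120,60),(7,255,255),20,T)
print("z48");blobs(im,(0,120,60),(7,255,255),48,T)
print("tray");blobs(im,(8,50,90),(30,255,255),9,T)
im,_=snap("top","t18.png")
for z in (48,):blobs(im,(0,120,80),(7,255,255),z,None,60,"top")
E
```

```text
eef_pos: [441.5, 154.7, 16.7]
force: [0.3, -0.1, 0.4]
grip_force: 0.0
eef_pos: [443.3, 155.0, 168.7]
force: [0.0, -0.2, -0.6]
grip_force: 0.0
red z20
px [263. 305.] centre [591.1 209.8] size [63.2 65.9] long axis deg 165.7 circ [591.6 210.5] 34.4
px [260. 174.] centre [442.3 155.2] size [37.  56.1] long axis deg 19.1 circ [442.7 154.8] 33.1
px [419. 177.] centre [392.9 313.9] size [68.5 77.1] long axis deg 14.9 circ [391.6 311.1] 46.6
z48
px [263. 305.] centre [572.2 203. ] size [57.6 60.1] long axis deg 165.7 circ [572.7 203.6] 31.4
px [260. 174.] centre [436.4 153.1] size [33.8 51.2] long axis deg 19.1 circ [436.8 152.8] 30.2
px [419. 177.] centre [391.4 297.9] size [62.4 70.3] long axis deg 14.9 circ [390.2 295.3] 42.5
tray
px [262. 283.] centre [569.6 201.7] size [80.4 90.1] long axis deg 110.4 circ [575.1 203.8] 46.8
px [402. 268.] centre [506.2 347.5] size [60.1 81.3] long axis deg 114.7 circ [501.2 344.7] 46.6
px [ 97. 171.] centre [499.5 -17.5] size [ 42.1 184.4] long axis deg 89.9 circ [520.  -17.5] 92.2
px [259. 169.] centre [441.6 153.7] size [62.8 86. ] long axis deg 19.1 circ [441.9 154. ] 52.4
px [400. 167.] centre [390.6 300.1] size [ 65.8 117. ] long axis deg 15.2 circ [390.4 301.4] 65.5
px [230.  41.] centre [340.   79.3] size [ 82.  430.3] long axis deg 109.1 circ [327.2  74.8] 216.6
px [182. 279.] centre [392.  300.2] size [37.9 66.7] long axis deg 16.6 circ [393.4 296.7] 35.7
px [195. 213.] centre [580.6 203.9] size [51.8 54.6] long axis deg 99.7 circ [578.2 203.5] 29.0
px [103. 144.] centre [886.5 428.4] size [48.7 51.3] long axis deg 166.1 circ [885.2 428.5] 27.0
px [491.  69.] centre [ 753.5 -873.5] size [61.1 69.4] long axis deg 21.0 circ [ 749.1 -869.1] 39.1
px [454.  74.] centre [ 771.3 -751.8] size [ 26.7 116.3] long axis deg 20.4 circ [ 773.4 -757.4] 58.2
px [447.  38.] centre [ 899.7 -778. ] size [31.3 94.1] long axis deg 22.7 circ [ 901.  -781.2] 47.1
```

```bash
python3 -c "
from rig import finish_job; print(finish_job())"
```

```text
the job is handed in; nothing more can be done
None
```

All four items are in their trays, in the order asked, and let go: my last camera measurements put each one centred and lying flat. The job is handed in after about 35 s of robot time, and the mill and tin were not touched.

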